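# Tumble the two-port valve block over the step

## Robot

A 6-joint arm with a two-finger parallel gripper is mounted at the origin on a cart in front of the work surface, level with it; the furniture and walls round the work are solid. World frame = base frame: x ahead of the robot, y to its left, z up, the work surface at z = 0. Lengths are in mm, angles in degrees, forces in N, time in s.
With the tool pointing down it reaches from about 350 to 850 mm from the base axis. Payload 8.1 kg.
Tool frame: the origin (TCP) lies midway between the tips of the shut fingers; the grasp point (between the pads) lies 19 mm behind it; z points along the fingers, y is the line along which they close (so a half turn about z gives the same grasp; the last joint's range is limited). The gripper opens to 85 mm and grips with 20 to 120 N. Pads are 22 mm wide; open, the fingers measure 114 mm over their backs; the gripper's body (76 mm by 85 mm) begins 54 mm behind the grasp point. The pads swing forward as they close: fully open they stand 13 mm farther back than shut.
Start: joints at [-71.872, 7.471, 85.268, -0, 87.261, -4.893], TCP at [234.665, -552.211, 231.292] pointing down, gripper open.
Joint ranges: [-169.43, 169.43], [-51.17, 129.36], [1.28, 143.12], [-76.62, 256.62], [0, 156.53], [-152.29, 152.29]. Speed limits (degrees/s): [136.94, 136.94, 159.86, 180, 180, 180].

## Interface

Orientations are given as [roll, pitch, yaw] about the fixed x, y, z axes, in that order (R = Rz(yaw) Ry(pitch) Rx(roll)).
In Python, from bench import sense, snapshot, order, finder gives the robot as it stands.
- The arm moves only by the tool send_rows, never from a script. Its argument "steps" is a list of rows, each a list of 2 entries, a list of its own where there are three numbers: the shift along the world's x, y, z in units of 30 mm (1.0 is 30 mm), then the turn, a rotation vector about the world's x, y, z in rad. In form: [[[dx, dy, dz], [wx, wy, wz]], ...]. A call has 1 to 10 rows; each row is the pose to reach, as a shift and turn from the pose commanded when the call began; what a row does not reach only later rows make up. A row lasts 1/8 s, in which the tool goes at most 62.5 mm and 10.7 degrees, less where a joint would pass 70% of its speed; a pose out of reach is approached as far as the arm can. A call with a gripper value outside its range is refused whole. "fingers" is the closure, from 0 (fully open) to 1 (shut), set as the call begins (left out, the last holds). The fingers move at their own pace and stop on an object; "squeeze" is the grip in N (left out, the last holds). Time passes only in rows, so rows that repeat a pose let the fingers close. It gives the time, the measured TCP pose, the force, the opening and the grip force at its end, in the units of the state.
- sense(): the state, without advancing time (a new reading comes with each control period).
- snapshot(name): name is "scene" or "top" or "wrist"; returns a dict with "img" (384x512x3 uint8, red, green, blue), "K" (3x3 intrinsics, pixels), "k1" (the pictures are not rectified: a ray, as slopes to the right and down, at radius r is drawn at 1 + k1 r^2 times it, then the intrinsics apply), "pose" (4x4, takes a point from camera to world coordinates). Camera axes: x right, y up, looking along -z (the intrinsics and any distortion apply to the point x, -y, -z); pixel columns grow to the right and rows downward; lengths in mm; the calibration is good to about 2 mm. A picture is of the moment at which its call begins. There is no depth.
- order.hand_in(): hands the job in; it is judged then, once.
Trained networks look in the newest picture that a camera, given by its name, has taken for a name from the list of things; names that differ only in an ending like _2 or _b are one class to them, and where a whole thing is asked for, a point or a joint stands for the part that bears it (a point fixed in the world has none). Each returns a list of dicts, best first, with "confidence" (0 to 1); they miss things now and then, are a little off and sometimes report something else, mostly with a low value. They report only what shows in the picture. A call takes as long as a camera call. They do not tell look-alikes from the thing itself.
- finder.find_in(label, camera): "box" ([left, top, width, height] as shares, 0 to 1, of the picture: columns of its width, rows of its height, round what is visible of it).
- finder.trace(label, camera): "mask" (384x512 bool, what is visible of it) and "box" ([left, top, width, height] as shares, 0 to 1, of the picture: columns of its width, rows of its height, round what is visible of it).
- finder.pinpoint(label, camera): "at" ([column, row] as shares, 0 to 1, of the picture: columns of its width, rows of its height: a listed point, or the origin of a listed thing).
The state is a dict: "time": time; "joint_pos": joint angles; "qd": joint speeds; "joint_efforts": joint torques, N m; "tool_pos": TCP position; "tcp_rot": TCP orientation; "ft_force": force on the tool from outside, world axes, zero at the start; "wrist_torque": the same for the moment, N m; "finger_gap": finger opening in mm; "grip_force": force on a finger pad.
Only numpy, scipy, OpenCV 4.12 (cv2) and the standard library are available. Lean on these libraries where they do the work, as an engineer would, in place of code of your own. Each camera call takes 0.05 s, during which the arm holds its last target. There are 200 camera calls.

## Task

Two steel valve blocks stand on the upper deck of the aluminium turning stand in front of the filter manifold. Push the taller one, which has two ports in its side, over the step without lifting it, so that it tumbles over and comes to rest flat on the lower deck with its two ports facing straight up. Leave the shorter, one-port block standing where it is on the upper deck.

Things in the scene. Friction and masses are not known exactly. Their poses are not given: they have to be found in the camera images.
- turning_stand: Fixed aluminium stand on legs, 126 (x) x 195 mm (y), one 22 mm step falling to its -y. Origin: on the worktop below the middle of the step's edge; z up, axes about the world's, yaw within 7 deg. Upper deck: z = 156 mm, y = 0 (edge) to +80 mm. Lower deck: z = 134 mm, y = 0 to -109 mm, then a 10 mm high stop lip. The blocks stand 32 mm either side of its middle, 20 mm apart; which is where varies
- tall_block_center (a point): Centre of the taller steel block, 44 x 44 x 60 mm high, about 0.35 kg, 30 to 38 mm behind the step's edge; z up at the start. Two round flush ports, one above the other, in its +y side, which starts facing away from the step (within 6 deg). Pushed low down it slides, and tips over the edge by itself once its centre is past it; pushed high up it may topple early and hang on the step
- short_block_center (a point): Centre of the shorter steel block, 44 x 44 x 38 mm high, one round flush port in its +y side, upright beside the taller one on the upper deck; z up. It must stay there
Things that resemble listed ones, but are neither listed nor needed, are in the scene too. Leave any blue look-alike of the part that bears tall_block_center alone.

How it is judged:
By the outcome, as a careful person would: the job done as asked, in the order asked, and still so for the second after the job is handed in, with the robot touching nothing.
It also fails if it takes over 29 s, if anything falls off the work surface, if the arm or the gripper's body presses on something with over 40 N, if the wrist force passes 120 N, or if a joint passes its speed limit or range.

## Working session

There is one attempt and no reset: what is moved stays moved. The work goes in short steps, Python scripts to look and compute and a tool call to move; the robot and the scene stay as the last step left them, time stands still between calls to the robot, and variables do not carry over. Pictures are saved under pics/ and viewed, at most 10 in all, crops included, and the job is handed in when it is done.

Besides the shell and the picture viewer there is one more tool, called after ">>>" as name(argument=value, ...) on one line, values as JSON. send_rows: Moves the arm, as the interface text tells. Its arguments: {"type":"object","properties":{"steps":{"type":"array"},"fingers":{"type":"number"},"squeeze":{"type":"number"}},"required":["steps"]}

```bash
mkdir -p pics; cat > h.py <<'E'
import numpy as np, cv2
from bench import sense, snapshot, order, finder
def proj(s,P):
    P=np.atleast_2d(np.array(P,float)); T=np.linalg.inv(s["pose"]); c=P@T[:3,:3].T+T[:3,3]
    m=np.c_[c[:,0]/-c[:,2],-c[:,1]/-c[:,2]]; m=m*(1+s["k1"]*(m**2).sum(1,keepdims=True))
    K=np.array(s["K"]); return m@K[:2,:2].T+K[:2,2]
def unproj(s,uv,z):
    K=np.array(s["K"]); d=(np.array(uv,float)-K[:2,2])/[K[0,0],K[1,1]]; m=d.copy()
    for _ in range(20): m=d/(1+s["k1"]*(m@m))
    T=np.array(s["pose"]); r=T[:3,:3]@np.array([m[0],-m[1],-1]); o=T[:3,3]
    return o+r*(z-o[2])/r[2]
E
python3 - <<'E'
from h import *
ims=[]
for c in ["scene","top"]:
    s=snapshot(c); ims.append(s["img"])
    print(c,np.round(s["pose"],2).tolist(),s["K"][0][0])
    for l,z in [("turning_stand",0),("tall_block_center",186),("short_block_center",175)]:
        for r in finder.pinpoint(l,c)[:4]:
            uv=np.array(r["at"])*[512,384]; print(l,round(r["confidence"],2),uv.round(1),unproj(s,uv,z).round(1))
    cv2.imwrite(f"pics/{c}0.png",cv2.resize(s["img"][:,:,::-1],(768,576),interpolation=cv2.INTER_CUBIC))
print(sense()["time"])
E
```

```text
scene [[-0.95, 0.17, -0.26, 345.11], [-0.31, -0.56, 0.77, 904.0], [-0.02, 0.81, 0.59, 614.17], [0.0, 0.0, 0.0, 1.0]] 376.87331879691277
turning_stand 0.95 [312.8 234.1] [423.9 225.    0. ]
tall_block_center 0.69 [331.2 179.6] [394.3 259.6 186. ]
tall_block_center 0.46 [183.1 200.9] [650.5 409.8 186. ]
short_block_center 0.66 [298.5 185.5] [455.9 283.2 175. ]
top [[0.09, 0.97, -0.21, 351.27], [-1.0, 0.08, -0.02, 235.48], [-0.01, 0.21, 0.98, 1122.8], [0.0, 0.0, 0.0, 1.0]] 458.97751733097937
turning_stand 0.86 [258.4 252.1] [437.5 241.8   0. ]
tall_block_center 0.7 [250.1 267.5] [391.1 254.8 186. ]
tall_block_center 0.61 [276.6 118. ] [713.1 225.8 186. ]
short_block_center 0.79 [245.  233.8] [459.1 271.6 175. ]
0.4
```

View pics/scene0.png

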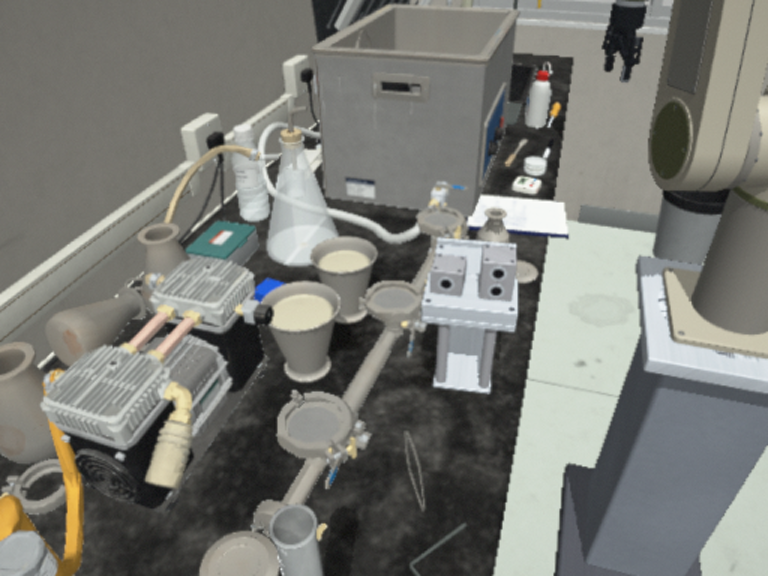

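View pics/top0.png

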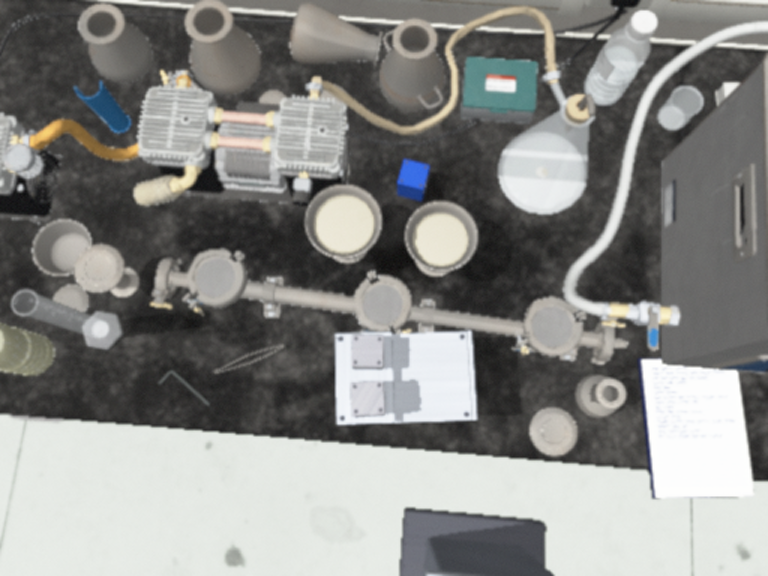

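Candidates for the taller block (768-px views): the grey two-port block (scene 498,268; top 368,398), the grey one-port block (scene 448,275; top 368,351), and the blue look-alike (scene 268,290; top 413,180). I choose the grey two-port block. Next I fit the models to masks and check that in a crop.

```bash
cat > fit.py <<'E'
from h import *
from scipy.optimize import minimize
def box(p,w,d,z0,z1):
    x,y,a=p; c,s=np.cos(a),np.sin(a)
    return np.array([[x+c*i-s*j,y+s*i+c*j,z] for z in(z0,z1) for i,j in((-w/2,-d/2),(w/2,-d/2),(w/2,d/2),(-w/2,d/2))])
def sil(s,P):
    m=np.zeros((384*4,512*4),np.uint8); h=cv2.convexHull((proj(s,P)*4+2).astype(np.float32))
    cv2.fillConvexPoly(m,np.round(h).astype(np.int32),1); return cv2.resize(m.astype(np.float32),(512,384),interpolation=cv2.INTER_AREA)
def fit(obs,p0,w,d,z0,z1):
    def cost(q):
        p=[q[0],q[1],q[2]/100]; t=0
        for s,m in obs:
            a=sil(s,box(p,w,d,z0,z1)); t+=1-np.minimum(a,m).sum()/np.maximum(a,m).sum()
        return t
    r=minimize(cost,[p0[0],p0[1],p0[2]*100],method="Nelder-Mead",options=dict(initial_simplex=[[p0[0]+i,p0[1]+j,p0[2]*100+k] for i,j,k in((0,0,0),(10,0,0),(0,10,0),(0,0,8))]))
    return r.x/[1,1,100],r.fun
E
python3 - <<'E'
from fit import *
S={c:snapshot(c) for c in("scene","top")}
def masks(l,p):
    o=[]
    for c,s in S.items():
        R=finder.trace(l,c); u=proj(s,p)[0]
        for r in R:
            b=np.array(r["box"])*[512,384,512,384]
            if b[0]-3<u[0]<b[0]+b[2]+3 and b[1]-3<u[1]<b[1]+b[3]+3: o.append((s,r["mask"].astype(np.float32)));break
    return o
T=masks("tall_block_center",[392,257,186]); Sh=masks("short_block_center",[458,277,175])
for n,o,p0,h in(("t",T,(392,257,0.1),60),("s",Sh,(458,277,.1),38)):
    for sel in (o,o[:1],o[1:]):
        p,f=fit(sel,p0,44,44,156,156+h); print(n,len(sel),p[:2].round(1),np.degrees(p[2]).round(1),round(f,3))
    if n=="t": pt=fit(o,p0,44,44,156,216)[0]
    else: ps=fit(o,p0,44,44,156,194)[0]
# overlay
yaw=np.arctan2(ps[1]-pt[1],ps[0]-pt[0]); c,s_=np.cos(yaw),np.sin(yaw); mid=(pt[:2]+ps[:2])/2
print("yaw by blocks",np.degrees(yaw),np.hypot(*(ps-pt)[:2]))
out=[]
e=[(0,1),(1,2),(2,3),(3,0),(4,5),(5,6),(6,7),(7,4),(0,4),(1,5),(2,6),(3,7)]
for n,s in S.items():
    cx,cy=(315,195) if n=="scene" else (270,250)
    k=6; w,h=66,50; A=np.float32([[k,0,-k*(cx-w)],[0,k,-k*(cy-h)]])
    im=cv2.warpAffine(s["img"][:,:,::-1].copy(),A,(396*2,600),flags=cv2.INTER_CUBIC)
    f=lambda P:(proj(s,P)@A[:,:2].T+A[:,2]).astype(int)
    if 1:
        O=mid-34*np.array([-s_,c])
        g=lambda x,y,z:[O[0]+c*x-s_*y,O[1]+s_*x+c*y,z]
        for B,col in((box(pt,44,44,156,216),(0,0,255)),(box(ps,44,44,156,194),(0,255,0)),
            (np.array([g(-63,0,156),g(63,0,156),g(63,80,156),g(-63,80,156),g(-63,-109,134),g(63,-109,134),g(63,0,134),g(-63,0,134)]),(255,0,0))):
            q=f(B)
            for i,j in (e if col!=(255,0,0) else e[:8]): cv2.line(im,q[i].tolist(),q[j].tolist(),col,1)
    cv2.imwrite(f"pics/o_{n}.png",im)
E
```

```text
t 1 [393.7 264.5] 3.7 0.056
t 1 [393.7 264.5] 3.7 0.056
t 0 [392. 257.] 5.7 0.0
s 2 [458.3 272.4] 5.4 0.16
s 1 [458.6 274. ] 5.6 0.081
s 1 [458.  272.3] 5.1 0.058
yaw by blocks 6.950379802920842 64.9839853346339
```

View pics/o_scene.png

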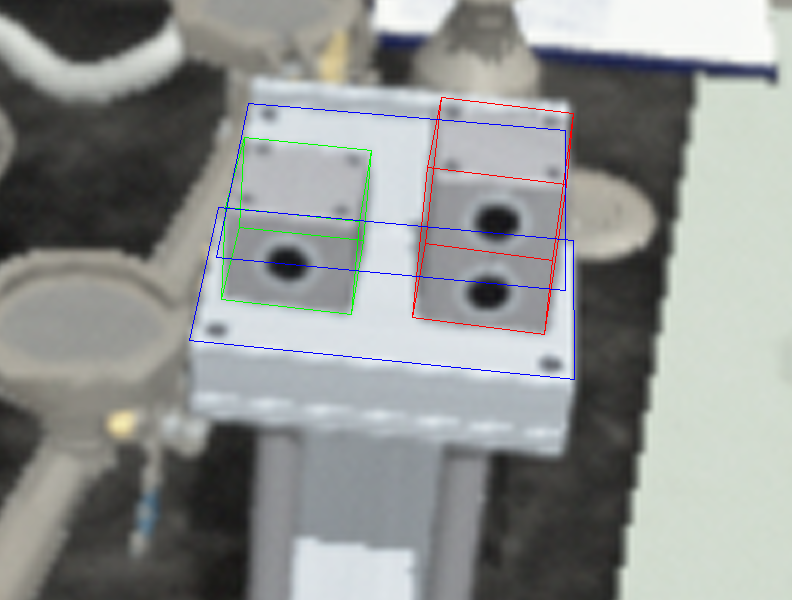

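View pics/o_top.png

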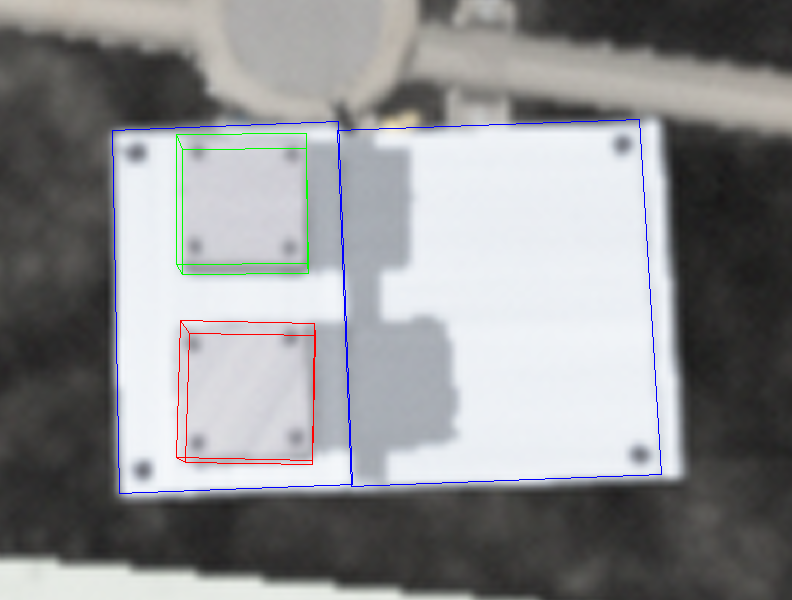

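The crop confirms it: red marks the grey block with two ports (scene crop 497,222 and 487,292), green the one-port block. Next, the stand yaw from its corners and the tool pose.

```bash
python3 - <<'E'
from h import *
s=snapshot("top")
g=lambda u,v,z:unproj(s,[u/6+204,v/6+200],z)[:2]
a,b=g(113,128,156),g(120,493,156); c,d=g(663,120,144),g(684,478,144)
for p,q in((a,b),(c,d)): print(p.round(1),q.round(1),np.hypot(*(p-q)),np.degrees(np.arctan2(*(p-q)[::-1])))
m=(a+b)/2;n=(c+d)/2; print("len",np.hypot(*(m-n)),"axis yaw",np.degrees(np.arctan2(-(m-n)[0],(m-n)[1])),"edge mid",m+(n-m)*80/195)
for q in((187,461),(313,463),(315,335),(190,332)): print("tall top",g(*q,216).round(1))
for q in((180,270),(307,270),(305,137),(180,137)): print("short top",g(*q,194).round(1))
S=sense(); print(S["tcp_rot"],S["tool_pos"],S["time"],S["finger_gap"])
E
```

```text
[483.8 321.6] [358.1 306.5] 126.55545506073587 6.86157301415303
[504.9 126.6] [380.1 112.1] 125.69953048393235 6.618419225946622
len 195.83467128690958 axis yaw 6.320892661917697 edge mid [429.78877674 234.17860571]
tall top [369.6 281.5]
tall top [372.4 240.8]
tall top [413.3 243.7]
tall top [410.8 284.4]
short top [432.6 290.9]
short top [436.2 248.4]
short top [481.  252.9]
short top [477.4 295.2]
[1.79996593e+02 7.97496994e-04 2.30224117e+01] [ 234.66481869 -552.23006765  231.33067663] 0.75 85.27329708923253
```

>>> send_rows(fingers=1, steps=[[[0.4, 1.5, 0.5], [0, 0, 0.1]], [[0.8, 3, 1], [0, 0, 0.25]], [[1.3, 4.5, 1.5], [0, 0, 0.4]], [[1.7, 6, 2], [0, 0, 0.55]], [[2.2, 7.5, 2.3], [0, 0, 0.7]], [[2.6, 9, 2.3], [0, 0, 0.85]], [[3, 10.5, 2.3], [0, 0, 1.0]], [[3.5, 12, 2.3], [0, 0, 1.15]], [[3.9, 13.5, 2.3], [0, 0, 1.279]], [[4.35, 15, 2.3], [0, 0, 1.279]]])

```text
time: 2.0
tool_pos: [365.3, -100.8, 300.6]
tcp_rot: [179.9, 0.0, 96.4]
ft_force: [1.0, -0.6, -0.1]
finger_gap: 0.2
grip_force: 0.0
```

>>> send_rows(steps=[[[0.2, 1.6, 0], [0, 0, 0]], [[0.4, 3.2, 0], [0, 0, 0]], [[0.5, 4.8, 0], [0, 0, 0]], [[0.6, 6.4, 0], [0, 0, 0]], [[0.7, 8, 0], [0, 0, 0]], [[0.75, 9.6, 0], [0, 0, 0]], [[0.77, 11.2, 0], [0, 0, 0]], [[0.77, 12.8, 0], [0, 0, 0]], [[0.77, 14.1, 0], [0, 0, 0]], [[0.77, 14.1, -1], [0, 0, 0]]])

```text
time: 3.25
tool_pos: [388.9, 324.0, 272.3]
tcp_rot: [179.8, -0.2, 96.5]
ft_force: [0.3, 0.0, -0.2]
finger_gap: -0.2
grip_force: 0.0
```

>>> send_rows(steps=[[[0, 0, -1], [0, 0, 0]], [[0, 0, -2], [0, 0, 0]], [[0, 0, -3], [0, 0, 0]], [[0, 0, -3.4], [0, 0, 0]], [[0, 0, -3.4], [0, 0, 0]]])

```text
time: 3.88
tool_pos: [387.9, 320.5, 167.9]
tcp_rot: [-179.9, 0.0, 96.3]
ft_force: [1.3, 1.2, 0.3]
finger_gap: 0.4
grip_force: 0.0
```

```bash
python3 - <<'E'
from h import *
s=snapshot("scene"); t=snapshot("top")
f=lambda s,x,y:cv2.resize(s["img"][y:y+120,x:x+120,::-1],(400,400),interpolation=cv2.INTER_CUBIC)
cv2.imwrite("pics/b.png",np.hstack([f(s,260,100),f(t,190,190)]))
S=sense(); print(S["tool_pos"],proj(s,S["tool_pos"]),proj(t,S["tool_pos"]))
E
```

```text
[388.93791067 321.20590991 169.70214077] [[328.40364451 204.41581164]] [[217.87139406 266.1471832 ]]
```

View pics/b.png

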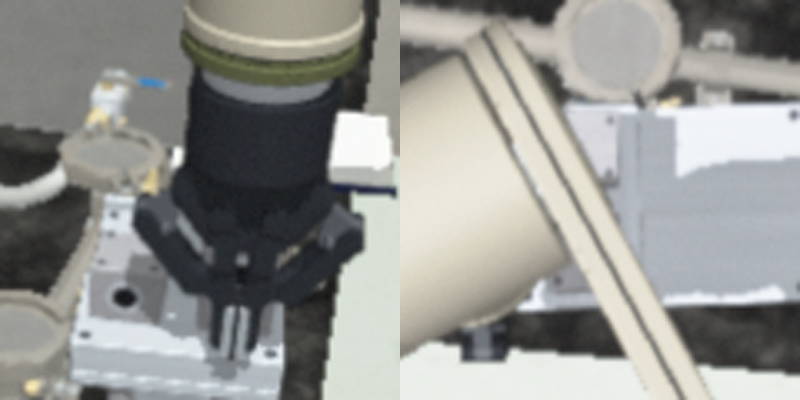

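>>> send_rows(steps=[[[0.03, -0.3, 0], [0, 0, 0]], [[0.07, -0.6, 0], [0, 0, 0]], [[0.09, -0.75, 0], [0, 0, 0]], [[0.1, -0.9, 0], [0, 0, 0]], [[0.12, -1.05, 0], [0, 0, 0]], [[0.14, -1.2, 0], [0, 0, 0]], [[0.16, -1.35, 0], [0, 0, 0]], [[0.17, -1.5, 0], [0, 0, 0]]])

```text
time: 4.97
tool_pos: [393.3, 275.5, 168.2]
tcp_rot: [-180.0, 0.0, 96.3]
ft_force: [-1.2, 3.5, 1.1]
finger_gap: 0.2
grip_force: 1.4
```

```bash
python3 - <<'E'
from h import *
s=snapshot("scene"); t=snapshot("top")
f=lambda s,x,y:cv2.resize(s["img"][y:y+120,x:x+120,::-1],(400,400),interpolation=cv2.INTER_CUBIC)
cv2.imwrite("pics/c.png",np.hstack([f(s,260,100),f(t,190,190)]))
S=sense(); print(S["tool_pos"],S["ft_force"])
E
```

```text
[393.3037436  275.08451176 168.02134808] [0.02509272 1.17182806 0.4511557 ]
```

View pics/c.png

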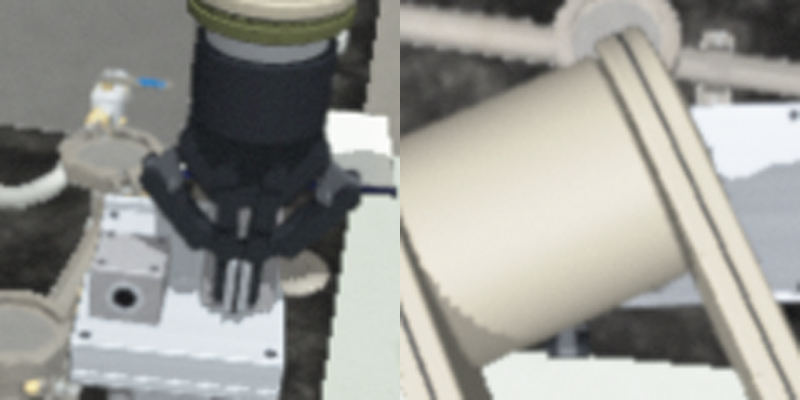

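>>> send_rows(steps=[[[0.01, -0.12, 0], [0, 0, 0]], [[0.03, -0.24, 0], [0, 0, 0]], [[0.04, -0.36, 0], [0, 0, 0]], [[0.05, -0.48, 0], [0, 0, 0]], [[0.06, -0.58, 0], [0, 0, 0]], [[0.06, -0.58, 0], [0, 0, 0]], [[0.06, -0.58, 0], [0, 0, 0]]])

```text
time: 5.95
tool_pos: [394.9, 257.8, 167.7]
tcp_rot: [-179.9, 0.1, 96.3]
ft_force: [-0.5, -0.0, 0.9]
finger_gap: 0.1
grip_force: 0.0
```

```bash
python3 - <<'E'
from h import *
s=snapshot("scene"); t=snapshot("top")
f=lambda s,x,y:cv2.resize(s["img"][y:y+120,x:x+120,::-1],(400,400),interpolation=cv2.INTER_CUBIC)
cv2.imwrite("pics/d.png",np.hstack([f(s,260,100),f(t,210,190)]))
S=sense(); print(S["tool_pos"],S["ft_force"])
E
```

```text
[394.90256907 258.06039036 167.84121559] [-0.17678467  0.18210453 -0.79213611]
```

View pics/d.png

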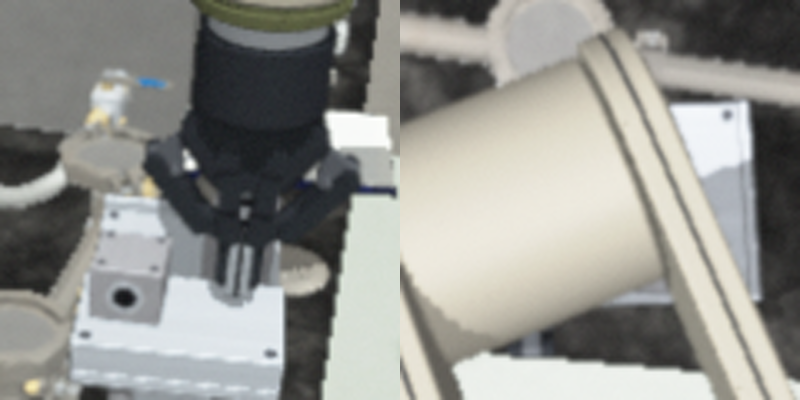

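>>> send_rows(steps=[[[-0.07, 0.6, 0], [0, 0, 0]], [[-0.2, 1.6, 0], [0, 0, 0]], [[-0.25, 2.1, 1], [0, 0, 0]], [[-0.25, 2.1, 2.5], [0, 0, 0]], [[-0.25, 2.6, 4], [0, 0, 0]], [[-0.5, 4, 5], [0, 0, 0]], [[-1, 5.5, 5], [0, 0, 0]], [[-1.5, 6.5, 5], [0, 0, 0]], [[-1.5, 6.5, 5], [0, 0, 0]]])

```text
time: 7.18
tool_pos: [348.2, 456.0, 317.6]
tcp_rot: [-179.9, 0.0, 96.5]
ft_force: [0.0, 0.2, -0.2]
finger_gap: -0.1
grip_force: 0.0
```

```bash
python3 - <<'E'
from h import *
s=snapshot("scene"); t=snapshot("top")
f=lambda s,x,y:cv2.resize(s["img"][y:y+120,x:x+120,::-1],(400,400),interpolation=cv2.INTER_CUBIC)
cv2.imwrite("pics/e.png",np.hstack([f(s,260,100),f(t,210,190)]))
S=sense(); print(S["tool_pos"],S["ft_force"])
E
```

```text
[349.65462158 453.92861473 317.81857131] [-0.23732905  1.37165882  0.44249177]
```

View pics/e.png

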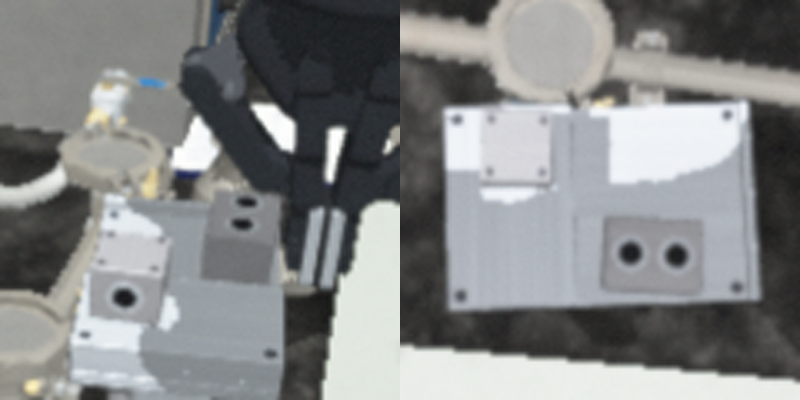

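The picture shows both ports facing up (top crop 630,253 and 676,256). The block lies between the step (575) and the lip (745), and the short block is unmoved.

```bash
python3 -c "
from bench import order
print(order.hand_in())"
```

```text
the job is handed in; nothing more can be done
None
```

The tall block was pushed over the step and lies on the lower deck with both ports facing up, the short block still stands where it was on the upper deck, and the job is handed in at about 7.3 s (no verdict was returned).

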